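Open the pepper mill whose thread hand nobody remembers

ROBOT

A 7-joint arm with a two-finger parallel gripper is mounted at the origin on the work surface. World frame = base frame: x ahead of the robot, y to its left, z up, the work surface at z = 0. Lengths are in m, angles in rad, forces in N, time in s.
With the tool pointing down it reaches from about 0.425 to 0.875 m from the base axis. Payload 4.7 kg.
Tool frame: the origin (TCP) lies at the very end of the fingers, on their centre line; the grasp point (between the pads) lies 19 mm behind it; z points along the fingers, y is the line along which they close (so a half turn about z gives the same grasp; the last joint's range is limited). The gripper opens to 87 mm and grips with 3 to 60 N. Pads are 19 mm wide; open, the fingers measure 117 mm over their backs; the gripper's body (75 mm by 190 mm) begins 51 mm behind the grasp point.
Start: joints at [1.36, 0.321, -0.07, 1.45, 0.023, 1.371, -0.057], TCP at [0.145, -0.634, 0.223] pointing down, gripper open.
Joint ranges: [-2.86, 2.86], [-0.3, 2.09], [-1.38, 1.24], [0.06, 2.45], [-1.56, 4.7], [0.09, 2.05], [-2.69, 2.69]. Speed limits (rad/s): [2.57, 2.57, 3.14, 3.14, 3.14, 3.14, 3.14].

INTERFACE

Orientations are given as a rotation vector (axis times angle).
In Python, from bench import ctrl, imaging, ticket gives the robot as it stands.
- The arm moves only by the tool jog_arm, never from a script. Its argument "rows" is text: rows parted by semicolons, each of 7 numbers parted by spaces: the shift along the tool's x, y, z in cm, then the turn, a rotation vector about the tool's x, y, z in rad, then the closure, from -1 (fully open) to 1 (shut), so that 0 is half open. A call has 1 to 5 rows; each row shifts and turns the commanded pose from where the row before left it, along the tool's axes as they then stand; what a row does not reach is not made up. A row lasts 1/8 s, in which the tool goes at most 62.5 mm and 10.7 degrees, less where a joint would pass 70% of its speed; a pose out of reach is approached as far as the arm can. A call with a gripper value outside its range is refused whole. The fingers move at their own pace and stop on an object; "force" is the grip in N (left out, the last holds). Time passes only in rows, so rows that do not move let the fingers close. It gives the time, the measured TCP pose, the force, the opening and the grip force at its end, in the units of the state.
- ctrl.get_state(): the state, without advancing time (a new reading comes with each control period).
- imaging.get_image(name): name is "scene" or "top" or "wrist"; returns a dict with "img" (420x560x3 uint8, blue, green, red), "vertical_fov" (degrees; the focal length in pixels is half the picture's height over the tangent of half this angle, whatever the lens; pixels are square), "cx", "cy" (the principal point, pixels), "origin" and "orientation" of the camera in the world. Camera axes: x right, y down, z forward; pixel columns grow to the right and rows downward; lengths in m; the calibration is good to about 2 mm. A picture is of the moment at which its call begins. There is no depth.
- ticket.close_job(): hands the job in; it is judged then, once.
The state is a dict: "time": time; "joint_positions": joint angles; "qd": joint speeds; "joint_torque": joint torques, N m; "position": TCP position; "tool_rot": TCP orientation; "ft_force": force on the tool from outside, world axes, zero at the start; "torque": the same for the moment, N m; "grip_width": opening from 0.0 (shut) to 1.0 (fully open); "grip_force": force on a finger pad.
Only numpy, scipy, OpenCV 4.12 (cv2) and the standard library are available. Lean on these libraries where they do the work, as an engineer would, in place of code of your own. Each camera call takes 0.05 s, during which the arm holds its last target. There are 200 camera calls.

TASK

The pepper mill is to be refilled: take the pink lid off its top and hang it by the hole in its tab on the peg of the stand. Then unscrew the mill's knurled cap (it comes off with part of a turn, but nobody remembers whether clockwise or anticlockwise, so try both ways), lift it off and finish still holding it level, straight over the mill and about 6 cm or more above its seat. Leave all the other things where they are.

Things in the scene. Friction and masses are not known exactly. Their poses are not given: they have to be found in the camera images.
- lid: stiff pink moulded lid, 40 to 85 g, loose over the mill's cap. Origin: centre of its underside, z up. Disc 58 mm wide, 12 mm high; its skirt hangs 8 mm down round the cap (52 mm inside). On it stands a tab 34 mm wide (y), 8 mm thick (x), reaching 12 to 50 mm above the origin, with a hole through along x. Grip the tab from above across its 34 mm to leave the hole free. Both faces are alike.
- eye (a point): centre of the hole in the lid's tab, 25 mm above the lid's origin; a window 22 mm wide (lid's y) and 26 mm high (12 to 38 mm above the lid's origin), along the lid's x axis, with a 12 mm high bar above it
- peg_stand: fixed stand on the riser. Origin: centre of the underside of its wooden foot (80 x 70 mm), z up. Steel post 12 mm thick, 25 mm behind the origin (+x), 165 mm high. From it a steel peg 8 mm thick points along the stand's -x (roughly to the robot), 155 mm above the origin, level out to 45 mm in front of the origin; then its end slopes up (last 12 mm, rising 8 mm; tip at 61 mm).
- peg (a point): point on the peg's centre line where the lid should hang: 18 mm in front (-x) of the stand's origin, 155 mm above it, 43 mm in front of the post's axis, 27 mm behind the upturned end. A hanging lid's bar rests on the peg's top, so its eye lies 9 mm below this point.
- mill: aluminium pepper mill, fixed on the riser (neither turns nor tips). Origin: centre of its underside, z up. At most 62 mm wide, 90 mm high up to the flat shoulder (52 mm wide) on which the cap sits; inside the cap a neck rises 16 mm above the shoulder.
- seat (a point): centre of the mill's shoulder, 90 mm above the mill's origin, where the cap's underside rests. The cap's free way of turning varies from start to start and cannot be seen. The wrong way it meets a hard stop after 0.1 to 0.25 rad; the right way it comes loose after 0.7 to 0.85 rad (0.95 to 1.5 rad is good; a stop follows at about 2 rad).
- cap: the mill's knurled aluminium cap, 50 to 100 g, 48 mm wide, 40 mm high. Origin: centre of its underside, z up; a dark mark on top lies towards its x axis, which starts along the mill's x within 0.05 rad. It turns almost freely: 20 to 40 N of grip is plenty; at a stop the fingers slip round it. Turning does not raise it. Locked, it rises only 1.5 mm; loose, it lifts straight off the 16 mm neck.
- riser: clear acrylic riser, fixed, 260 x 660 mm, its top 50 mm above the work surface. Origin: centre of its underside.
- ramekin: clear glass ramekin, 72 mm wide, 42 mm high; a bystander, to be left alone. Origin: centre of its underside.
- chopstick_rest: green ceramic chopstick rest, 55 x 18 x 13 mm; a bystander, to be left alone. Origin: centre of its underside.
- clip: flat steel clip, 45 x 25 x 14 mm; a bystander, to be left alone. Origin: centre of its underside.
- spice_jar: small glass spice jar, 44 mm wide, 75 mm high; a bystander, to be left alone. Origin: centre of its underside.
- soy_dish: white shallow soy dish, 80 mm wide, 18 mm high, on the table; a bystander, to be left alone. Origin: centre of its underside.
- tea_tin: plain steel tea tin, 64 mm wide, 90 mm high, on the table in front of the riser; a bystander, to be left alone. Origin: centre of its underside.
- spoon: steel spoon, 150 mm long, on the table in front of the riser; a bystander, to be left alone. Origin: its reference point, near its middle.
Things that resemble listed ones, but are neither listed nor needed, are in the scene too. What is shaped like the cap but green is not meant.

How it is judged:
On the way, in this order (a step that is already met when the one before it is completed fails the run):
1. the lid hangs by its hole on the peg, let go (distance between eye and peg below 0.04 m and contact force between lid and peg_stand above 0.1 N and contact force between the fingers and lid below 0.1 N and linear speed of lid below 0.08 m/s and angle between lid's own z axis and vertical below 0.5 rad), for 0.3 s.
2. the cap is turned loose while it still sits on the mill (angle between the x axis of cap and the x axis of mill, either way round above 0.65 rad and z of cap in the frame of seat below 0.006 m and horizontal distance between cap and seat below 0.006 m), for 0.1 s.
At the end, for the whole second after the job is handed in: The fingers hold the cap still, level within 0.25 rad, off the mill, its underside over 50 mm above the shoulder (under 0.4 m over the table), within 40 mm of the mill's axis; the lid hangs still, let go, on the peg (eye within 40 mm of the peg point, upright within 0.5 rad) (all of step 1 and z of cap in the frame of seat above 0.05 m and height (world z) of cap below 0.4 m and horizontal distance between cap and seat below 0.04 m and angle between cap's own z axis and vertical below 0.25 rad and contact force between the fingers and cap above 2 N and contact force between cap and mill below 0.1 N and linear speed of cap below 0.05 m/s); the arm keeps its last pose, push and grip.
It fails at once if one of the other things (ramekin, chopstick rest, clip, jar, dish, tin, spoon) is pushed more than 25 mm from its place (distance of any of ramekin, chopstick_rest, clip, spice_jar, soy_dish, tea_tin, spoon from where it was at the start of the episode above 0.025 m).
It also fails if it takes over 62 s, if anything falls off the work surface, if the arm or the gripper's body presses on something with over 40 N, if the wrist force passes 120 N, or if a joint passes its speed limit or range.

## Working session

There is one attempt and no reset: what is moved stays moved. The work goes in short steps, Python scripts to look and compute and a tool call to move; the robot and the scene stay as the last step left them, time stands still between calls to the robot, and variables do not carry over. Pictures are saved under pics/ and viewed, at most 13 in all, crops included, and the job is handed in when it is done.

Besides the shell and the picture viewer there is one more tool, called as name(argument=value, ...) on one line, values as JSON. jog_arm: Moves the arm, as the interface text tells. Its arguments: {"type":"object","properties":{"rows":{"type":"string"},"force":{"type":"number"}},"required":["rows"]}

```bash
ls; mkdir -p pics; cat > h.py <<'E'
import numpy as np, cv2
from scipy.spatial.transform import Rotation as R
from bench import ctrl, imaging, ticket
def rot(o):
    o=np.array(o,float)
    return o if o.shape==(3,3) else (R.from_rotvec(o).as_matrix() if o.size==3 else R.from_quat(o).as_matrix())
def K(d):
    f=d["img"].shape[0]/2/np.tan(np.radians(d["vertical_fov"])/2); return f
def ray(d,u,v):
    r=rot(d["orientation"])@np.array([(u-d["cx"])/K(d),(v-d["cy"])/K(d),1]); return np.array(d["origin"],float),r/np.linalg.norm(r)
def plane(d,u,v,z):
    o,r=ray(d,u,v); return o+r*(z-o[2])/r[2]
def tri(d1,p1,d2,p2):
    o1,r1=ray(d1,*p1);o2,r2=ray(d2,*p2)
    s=np.linalg.lstsq(np.stack([r1,-r2],1),o2-o1,rcond=None)[0]
    a,b=o1+s[0]*r1,o2+s[1]*r2; return (a+b)/2,np.linalg.norm(a-b)
def proj(d,P):
    c=rot(d["orientation"]).T@(np.array(P)-np.array(d["origin"])); return c[:2]/c[2]*K(d)+[d["cx"],d["cy"]]
E
python3 - <<'E'
from h import *
import pickle
D={}
for n in("scene","top"):
    d=imaging.get_image(n);D[n]=d;cv2.imwrite(f"pics/{n}0.png",d["img"])
    print(n,d["vertical_fov"],d["cx"],d["cy"],d["origin"],d["orientation"],{k for k in d})
pickle.dump(D,open("d0.pkl","wb"));print(ctrl.get_state())
E
```

```text
pics
scene 53.94177516968576 277.01468625589337 205.6620053257289 [0.95627178 0.40369387 0.77276354] [-0.93265348 -2.54880556  1.00023611] {'cy', 'img', 'cx', 'origin', 'orientation', 'vertical_fov'}
top 49.04359825592699 281.04836631127876 208.07738685376657 [ 0.35104076 -0.03902585  1.29625844] [-2.04846379  2.17762901 -0.22247064] {'cy', 'img', 'cx', 'origin', 'orientation', 'vertical_fov'}
{'time': 0.1, 'joint_positions': array([ 1.36010238,  0.32177816, -0.0700796 ,  1.45150578,  0.02262149,
        1.37082267, -0.05693068]), 'qd': array([ 0.0008922 , -0.00250015, -0.0009227 , -0.00354678, -0.00223502,
       -0.00040827, -0.000353  ]), 'joint_torque': array([-2.72259849e-04, -4.92572773e+01, -4.05872539e-01, -3.13400888e+01,
       -6.40078518e-02,  3.94184003e-02,  8.00581847e-05]), 'position': array([ 0.14472309, -0.63318864,  0.22157555]), 'tool_rot': array([-3.12008125e+00, -3.52164938e-01,  4.82006287e-04]), 'ft_force': array([-0.33797719,  0.15601315, -0.09264955]), 'torque': array([ 0.02240041, -0.03076531,  0.00541767]), 'grip_force': 0.0, 'grip_width': 1.0010261883962366}
```

View pics/scene0.png

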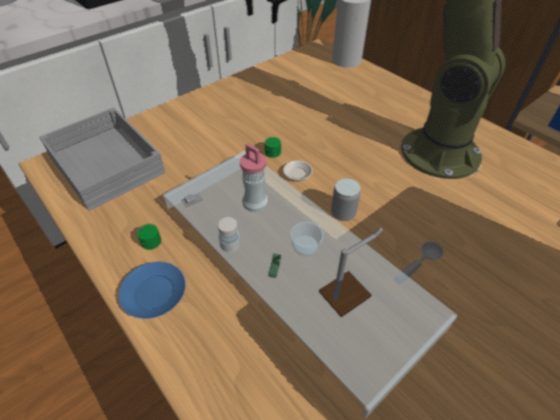

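View pics/top0.png

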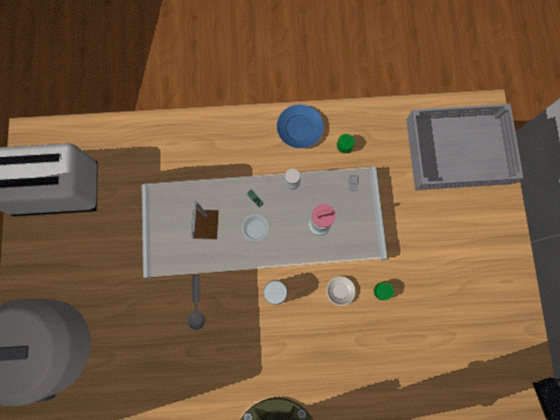

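The scene view shows the pink lid on the mill at about (252,160), and the peg stand with its post top at (342,252) and peg tip at (381,231). The top view shows the lid at (322,216), the tab line across it, and the stand's brown foot at (206,224). I'll enlarge both to read the details.

```bash
python3 - <<'E'
from h import *
import pickle
D=pickle.load(open("d0.pkl","rb"));s,t=D["scene"],D["top"]
def crop(d,x,y,w,h):return cv2.resize(d["img"][y:y+h,x:x+w],(400,300),interpolation=cv2.INTER_CUBIC)
cv2.imwrite("pics/c1.png",np.vstack([np.hstack([crop(s,220,140,80,60),crop(s,310,220,80,60)]),np.hstack([crop(t,290,190,60,45),crop(t,175,195,60,45)])]))
for n,d in D.items():
    hsv=cv2.cvtColor(d["img"],cv2.COLOR_BGR2HSV)
    m=((hsv[...,0]>160)&(hsv[...,1]>80)&(hsv[...,2]>90)).astype(np.uint8)
    k,l,st,c=cv2.connectedComponentsWithStats(m)
    print(n,[(st[i].tolist(),c[i].round(1)) for i in range(1,k) if st[i][4]>15])
m=cv2.cvtColor(t["img"],cv2.COLOR_BGR2HSV)[195:245,180:230]
b=((t["img"][195:245,180:230,2]<125)&(m[...,1]>120)).astype(np.uint8)
cs=max(cv2.findContours(b,0,2)[0],key=cv2.contourArea)
r=cv2.minAreaRect(cs);bx=cv2.boxPoints(r)+[180,195];print(bx)
P=np.array([plane(t,*q,0.06) for q in bx]);print(P.round(3),P.mean(0),np.linalg.norm(np.diff(P,axis=0),axis=1))
print("base",plane(t,275,415,0),"lid",plane(t,322,215.5,0.2))
E
```

```text
scene [([241, 144, 25, 29, 460], array([252.8, 160.5]))]
top [([312, 204, 23, 23, 411], array([323.1, 215.4]))]
[[193.99724007 237.05248642]
 [195.42817879 209.86464119]
 [217.36740875 211.0193367 ]
 [215.93647003 238.20718384]]
[[0.544 0.189 0.06 ]
 [0.619 0.184 0.06 ]
 [0.612 0.124 0.06 ]
 [0.537 0.13  0.06 ]] [0.57828568 0.15675829 0.06      ] [0.07521646 0.06039129 0.07513989]
base [ 0.068444  -0.0018865  0.       ] lid [ 0.55605025 -0.14757752  0.2       ]
```

View pics/c1.png

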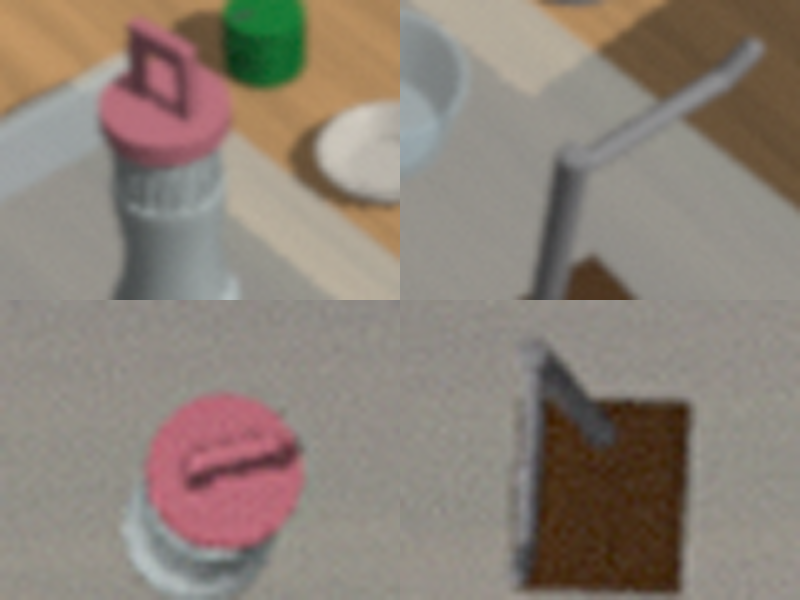

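The enlarged crops read as follows:
- **Lid tab, scene view:** the top corners are at about (246,144) and (258.4,151.6).
- **Lid tab, top view:** it runs from about (318,216) to (334,213).
- **Stand:** the post top is at scene (344,251) / top (195.7,202.5), and the peg tip at scene (381,229) / top (193.3,237).

```bash
python3 - <<'E'
from h import *
import pickle
D=pickle.load(open("d0.pkl","rb"));s,t=D["scene"],D["top"]
for n,a,b in [("post",(344,251),(195.7,202.5)),("tip",(381,229),(193.3,237)),("tabA",(246,144.3),(334,212)),("tabB",(258.4,151.8),(318.2,215.5))]:
    print(n,tri(s,a,t,b), "top@", plane(t,*b,.215),"scene@",plane(s,*a,.215))
for z in(.222,.23): print(z,plane(s,246,144.3,z),plane(s,258.4,151.8,z))
hsv=cv2.cvtColor(t["img"],cv2.COLOR_BGR2HSV)
m=((hsv[...,0]>160)&(hsv[...,1]>80)&(hsv[...,2]>60)).astype(np.uint8)
c=max(cv2.findContours(m,0,2)[0],key=cv2.contourArea);print(cv2.minEnclosingCircle(c),cv2.fitEllipse(c))
u=cv2.fitEllipse(c)[0]
for z in(.184,.192):
    p=plane(t,*u,z);print(z,p, 29*1e-3*K(t)/(t["origin"][2]-z))
    print(proj(s,p),proj(s,[p[0],p[1],z]))
print("riser top corners"); print([plane(t,*q,.05).round(3) for q in((143,185),(376,168),(384,259),(147,276))])
for q in((322,228),): print(plane(t,*q,.06))
E
```

```text
post (array([0.60378475, 0.15654526, 0.21120029]), np.float64(0.002648857380466953)) top@ [0.60366474 0.1547849  0.215     ] scene@ [0.60539612 0.15928158 0.215     ]
tip (array([0.51968625, 0.16483207, 0.21130625]), np.float64(0.004167817497722884)) top@ [0.52021828 0.16237385 0.215     ] scene@ [0.52131877 0.16807298 0.215     ]
tabA (array([ 0.55920894, -0.1745702 ,  0.21336019]), np.float64(0.0030032211688905608)) top@ [ 0.55999204 -0.17544041  0.215     ] scene@ [ 0.55957446 -0.1715026   0.215     ]
tabB (array([ 0.55381685, -0.13687368,  0.21331291]), np.float64(0.0008418124831134317)) top@ [ 0.55380237 -0.13702544  0.215     ] scene@ [ 0.55480255 -0.13486936  0.215     ]
0.222 [ 0.56455306 -0.16428382  0.222     ] [ 0.55984103 -0.12811033  0.222     ]
0.23 [ 0.57024289 -0.15603378  0.23      ] [ 0.56559931 -0.12038572  0.23      ]
((323.25, 215.5), 11.524530410766602) ((323.18719482421875, 215.5213623046875), (21.92158317565918, 22.492530822753906), 177.08151245117188)
0.184 [ 0.55880996 -0.15207135  0.184     ] 12.002447119346328
[252.52954503 159.75201796] [252.52954503 159.75201796]
0.192 [ 0.55731556 -0.15125826  0.192     ] 12.089401018368157
[253.13893243 156.82046218] [253.13893243 156.82046218]
riser top corners
[array([0.701, 0.33 , 0.05 ]), array([ 0.711, -0.325,  0.05 ]), array([ 0.455, -0.32 ,  0.05 ]), array([0.448, 0.32 , 0.05 ])]
[ 0.54773257 -0.15870843  0.06      ]
```

jog_arm(rows="0 0 -4 0 0 0 -1;0 0 -4 0 0 0 -1;4.2 -3.1 0 0 0 0 -1;4.2 -3.1 0 0 0 0 -1;4.2 -3.1 0 0 0 0 -1")

```text
time: 0.72
position: [0.2478, -0.5134, 0.3021]
tool_rot: [-3.121, -0.352, 0.0]
ft_force: [1.2, -0.1, -0.4]
grip_width: 0.997
grip_force: 0.0
```

jog_arm(rows="4.2 -3.1 0 0 0 0 -1;4.2 -3.1 0 0 0 0 -1;4.2 -3.1 0 0 0 0 -1;4.2 -3.1 0 0 0 0 -1;4.2 -3.1 0 0 0 0 -1")

```text
time: 1.35
position: [0.4178, -0.3155, 0.3022]
tool_rot: [-3.122, -0.352, 0.001]
ft_force: [0.1, 0.1, -0.3]
grip_width: 1.002
grip_force: 0.0
```

jog_arm(rows="4.2 -3.1 0 0 0 0 -1;4.2 -3.1 0 0 0 0 -1;4.2 -3.1 0 0 0 0 -1;4.2 -3.1 0 0 0 0 -1;0 0 0 0 0 0 -1")

```text
time: 1.98
position: [0.5552, -0.153, 0.3019]
tool_rot: [-3.117, -0.366, -0.001]
ft_force: [-0.5, -0.2, -0.5]
grip_width: 1.0
grip_force: 0.0
```

```bash
python3 - <<'E'
from h import *
import pickle
s=ctrl.get_state();print(s["time"],s["position"],s["tool_rot"],s["joint_positions"].round(2))
d=imaging.get_image("wrist");pickle.dump(d,open("w1.pkl","wb"));print(d["origin"],d["orientation"],d["vertical_fov"])
for P in([.556,-.154,.222],[.558,-.152,.184]):print(proj(d,P))
cv2.imwrite("pics/w1.png",d["img"])
E
```

```text
1.975 [ 0.55517187 -0.15304154  0.30188141] [-3.11691716e+00 -3.66020027e-01 -6.20013422e-04] [ 0.71  0.17 -0.56  1.5   0.09  1.5  -1.18]
[ 0.63659823 -0.13392494  0.46337087] [ 2.26970387 -1.79112774 -0.28041861] 65.09724435559738
[280.00816552 219.52256747]
[278.21916497 202.94155908]
```

View pics/w1.png

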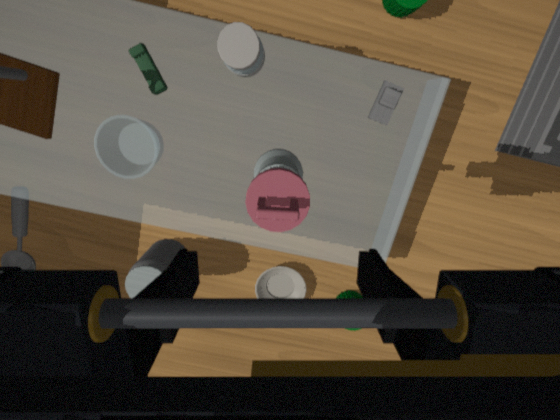

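The wrist view shows the lid disc centred near (278,201) and the tab at rows 205–222, columns 257–300, nearly parallel to the image rows. I'll measure it by mask.

```bash
python3 - <<'E'
from h import *
import pickle
d=pickle.load(open("w1.pkl","rb"));im=d["img"]
hsv=cv2.cvtColor(im,cv2.COLOR_BGR2HSV)
pink=((hsv[...,0]>160)&(hsv[...,1]>70)&(hsv[...,2]>40)).astype(np.uint8)
c=max(cv2.findContours(pink,0,2)[0],key=cv2.contourArea);e=cv2.fitEllipse(c);print(e)
print("disc centre .182:",plane(d,*e[0],.182))
g=im[...,2]
for v in range(200,224,2):print(v,g[v,250:308:2])
E
```

```text
((277.4452209472656, 199.6796875), (62.523468017578125, 63.23773956298828), 92.27356719970703)
disc centre .182: [ 0.56020579 -0.15076208  0.182     ]
200 [149 150 150 149  88  58  63  65  89  89  96  89  93  92  94  93  93  92
  91  94  78  65  64  66  88  94  92  94  95]
202 [151 151 149 148  80  65  65  67  90  92  90  93  93  95  92  95  94  93
  94  93  71  60  66  63  88  94  94  95  92]
204 [149 152 150 146  67  61  62  67  90  93  91  99  99 100 100  93  90  94
  93  93  70  60  63  65  77  92  90  94  92]
206 [150 150 150 145  88  60  62  67  77  80  82 121 119 124 126 117 114 112
 127 122  69  63  65  65  67  93  94  93 100]
208 [151 149 151 140  79  66  67  67  61  63  65  67  66  67  65  67  71  70
  70  69  62  61  63  61  81 130 127 129 146]
210 [149 151 151 137 124 119 114 112 113 110 104 103  98  96  97  91  84  85
  80  76  75  70  68  68  81 148 148 150 150]
212 [151 149 152 153 150 145 147 145 146 145 142 142 142 140 138 138 133 133
 131 127 127 125 120 120  94 144 148 150 147]
214 [151 149 150 154 153 149 151 151 150 150 150 149 152 150 149 150 148 148
 149 148 146 147 146 146 113 143 149 149 140]
216 [144 149 149 158 151 152 151 150 153 153 150 151 151 150 150 150 150 149
 150 151 149 153 151 149 113 146 149 149 127]
218 [132 149 149 149 141 144 145 141 144 146 148 149 152 146 148 149 149 150
 148 150 152 149 151 149 116 146 150 135 126]
220 [132 139 149 147 148 151 151 151 149 150 148 152 149 144 142 149 145 146
 149 148 148 151 147 137 141 150 142 125 126]
222 [131 128 144 148 149 150 149 151 150 151 149 147 149 151 151 151 147 148
 150 150 149 147 150 150 148 144 127 126 123]
```

```bash
python3 - <<'E'
from h import *
import pickle
d=pickle.load(open("w1.pkl","rb"));s=ctrl.get_state()
a,b=[plane(d,*q,.222) for q in((257.5,209.3),(297.5,211.6))]
v=a-b;print(a,b,v,np.linalg.norm(v),"centre",plane(d,277.7,214.8,.222))
M=rot(s["tool_rot"]);v/=np.linalg.norm(v);print("lidy angle",np.degrees(np.arctan2(v[1],v[0])),"tool y",np.degrees(np.arctan2(M[1,1],M[0,1])))
print(M.round(3)); D=pickle.load(open("d0.pkl","rb"))
print("tri",tri(d,(257.5,209.3),D["scene"],(258.4,151.8)),tri(d,(297.5,211.6),D["scene"],(246,144.3)))
# target
for C in ([.5585,-.1525,.32],): print(M.T@(np.array(C)-s["position"])*100)
E
```

```text
[ 0.56003877 -0.13524424  0.222     ] [ 0.56540532 -0.16558022  0.222     ] [-0.00536655  0.03033598  0.        ] 0.03080700320839292 centre [ 0.55933196 -0.15136533  0.222     ]
lidy angle 100.03205278213062 tool y -76.85659905815649
[[ 0.974  0.227 -0.001]
 [ 0.227 -0.974  0.001]
 [-0.001 -0.001 -1.   ]]
tri (array([ 0.55652657, -0.13475878,  0.21526383]), np.float64(0.002824379892034114)) (array([ 0.56449119, -0.1654677 ,  0.22097453]), np.float64(0.001288897365316136))
[ 0.539784   -0.27559799 -1.81382402]
```

jog_arm(rows="0.4 0 3 0 0 0.05 -1;0 0 3 0 0 0 -1;0 0 3 0 0 0 -1;0 0 2 0 0 0 -1;0 0 0 0 0 0 -1")

```text
time: 2.65
position: [0.555, -0.1595, 0.1907]
tool_rot: [-3.129, -0.27, 0.007]
ft_force: [-0.4, -0.8, -0.3]
grip_width: 1.006
grip_force: 0.0
```

jog_arm(rows="0 0 0 0 0 0 1;0 0 0 0 0 0 1;0 0 0 0 0 0 1;0 0 0 0 0 0 1;0 0 0 0 0 0 1", force=30)

```text
time: 3.28
position: [0.5572, -0.1577, 0.1927]
tool_rot: [3.129, 0.274, 0.0]
ft_force: [0.2, 0.9, 0.7]
grip_width: 0.515
grip_force: 0.5
```

jog_arm(rows="0 0 0 0 0 0 1;0 0 0 0 0 0 1;0 0 0 0 0 0 1;0 0 0 0 0 0 1")

```text
time: 3.78
position: [0.5572, -0.1576, 0.1925]
tool_rot: [-3.13, -0.274, -0.0]
ft_force: [-0.1, 0.9, -0.3]
grip_width: 0.393
grip_force: 29.5
```

jog_arm(rows="0 0 -1 0 0 0 1;0 0 -2 0 0 0 1;0 0 -3 0 0 0 1;0 0 -3 0 0 0 1;0 0 0 0 0 0 1")

```text
time: 4.4
position: [0.5586, -0.1584, 0.2858]
tool_rot: [3.127, 0.273, 0.008]
ft_force: [-0.9, -0.3, -0.8]
grip_width: 0.392
grip_force: 29.4
```

```bash
python3 - <<'E'
from h import *
import pickle
s=ctrl.get_state();print(s["time"],s["position"],s["tool_rot"],s["grip_width"],s["ft_force"])
D={n:imaging.get_image(n) for n in("scene","wrist")};pickle.dump(D,open("d2.pkl","wb"))
P=[.5605,.160,.205]; print(proj(D["wrist"],P))
a=D["scene"]["img"][90:240,170:370];cv2.imwrite("pics/s2.png",np.hstack([cv2.resize(a,(400,300)),cv2.resize(D["wrist"]["img"],(400,300))]))
E
```

```text
4.4 [ 0.55863233 -0.15837908  0.28578682] [3.12679968 0.27331709 0.0079571 ] 0.3916924087213672 [-0.87767911 -0.28610411 -0.78106014]
[-156.75040209  144.60628555]
```

View pics/s2.png

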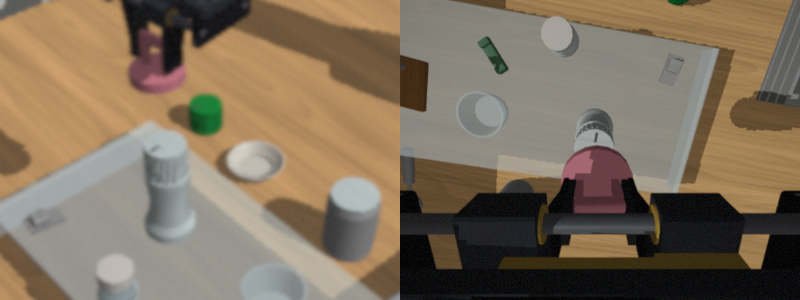

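jog_arm(rows="-0.2 -3 0 0 0 0 1;-0.2 -5 0 0 0 0 1;-0.2 -5 0 0 0 0 1;-0.2 -5 0 0 0 0 1;-0.2 -5 0 0 0 0 1")

```text
time: 5.12
position: [0.5061, 0.0681, 0.2811]
tool_rot: [3.129, 0.274, -0.003]
ft_force: [0.9, -0.2, -0.4]
grip_width: 0.394
grip_force: 29.4
```

jog_arm(rows="-0.2 -5 0 0 0 0 1;-0.2 -3.2 0 0 0 0 1;-0.2 -2 0 0 0 0 1;0 0 1 0 0 0.13 1;0 0 1 0 0 0.13 1")

```text
time: 5.75
position: [0.4829, 0.1663, 0.2609]
tool_rot: [3.138, -0.139, -0.003]
ft_force: [1.2, -0.0, -0.2]
grip_width: 0.387
grip_force: 29.4
```

jog_arm(rows="0 0 2 0 0 0 1;0 0 2 0 0 0 1;0 0 0 0 0 0 1;0 0 0 0 0 0 1;0 0 0 0 0 0 1")

```text
time: 6.38
position: [0.4841, 0.1665, 0.2233]
tool_rot: [-3.139, 0.134, -0.002]
ft_force: [1.0, 0.4, -0.4]
grip_width: 0.387
grip_force: 29.4
```

```bash
python3 - <<'E'
from h import *
import pickle
s=ctrl.get_state();print(s["time"],s["position"],s["tool_rot"],s["qd"].max())
D={n:imaging.get_image(n) for n in("scene","top","wrist")};pickle.dump(D,open("d3.pkl","wb"))
a=D["scene"]["img"][170:290,310:470];b=D["top"]["img"][180:270,150:270]
cv2.imwrite("pics/s3.png",np.vstack([np.hstack([cv2.resize(a,(400,300),interpolation=2),cv2.resize(b,(400,300),interpolation=2)]),np.hstack([cv2.resize(D["wrist"]["img"],(400,300)),cv2.resize(D["wrist"]["img"][60:300,120:440],(400,300),interpolation=2)])]))
E
```

```text
6.375 [0.48410604 0.16653905 0.22325772] [-3.13852621e+00  1.33797661e-01 -1.88684792e-03] 0.0012211112200722872
```

View pics/s3.png

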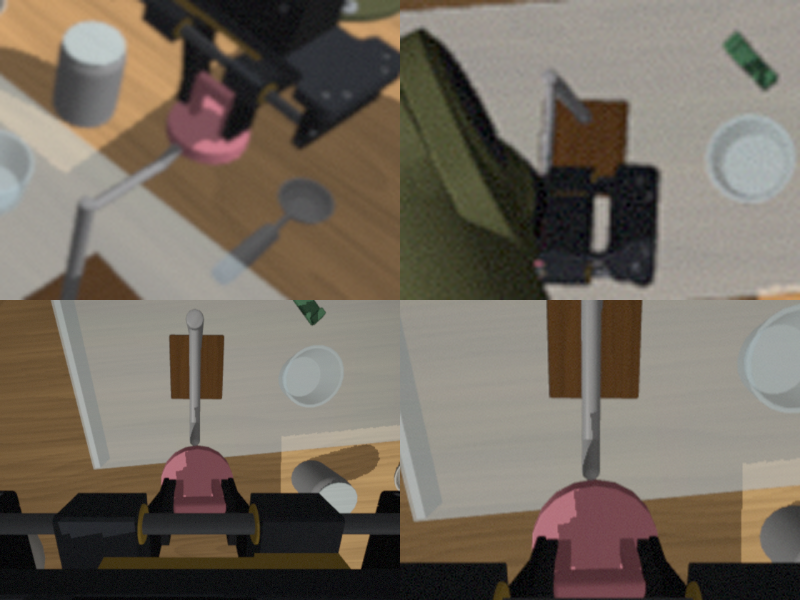

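jog_arm(rows="0 -0.2 0.9 0 0 0 1;0 0 0.9 0 0 0 1;0 0 0 0 0 0 1;0 0 0 0 0 0 1")

```text
time: 7.02
position: [0.4838, 0.1683, 0.2044]
tool_rot: [3.139, -0.134, -0.0]
ft_force: [-1.0, -0.6, -1.3]
grip_width: 0.391
grip_force: 29.4
```

jog_arm(rows="1 0 0 0 0 0 1;1 0 0 0 0 0 1;0.5 0 0 0 0 0 1;0 0 0 0 0 0 1")

```text
time: 7.52
position: [0.5091, 0.1662, 0.2043]
tool_rot: [-3.138, 0.134, 0.001]
ft_force: [0.2, 0.0, -1.0]
grip_width: 0.391
grip_force: 29.4
```

```bash
python3 - <<'E'
from h import *
s=ctrl.get_state();print(s["time"],s["position"],s["tool_rot"],s["ft_force"])
w=imaging.get_image("wrist")["img"];a=imaging.get_image("scene")["img"][190:265,320:420]
cv2.imwrite("pics/s4.png",np.hstack([cv2.resize(a,(400,300),interpolation=2),cv2.resize(w[60:300,120:440],(400,300),interpolation=2)]))
E
```

```text
7.525 [0.50908254 0.16619935 0.20429623] [-3.13819126e+00  1.34250959e-01  1.20355214e-03] [ 0.23447686  0.03434242 -1.04993621]
```

View pics/s4.png

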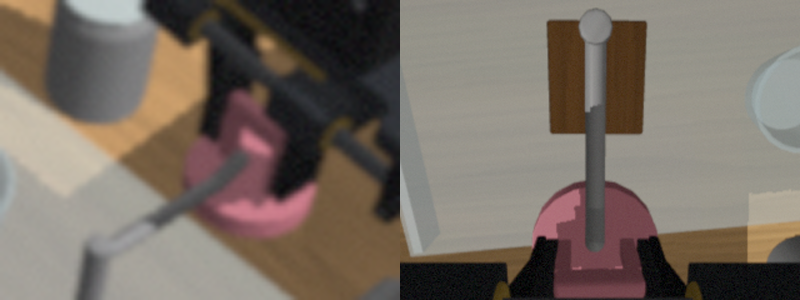

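The peg tip (left crop 245,158; right crop 596,245) sits centred in front of the tab's window, so I'll slide it on.

jog_arm(rows="0.5 0 0 0 0 0 1;0.5 0 0 0 0 0 1;0.7 0 0 0 0 0 1;0.7 0 0 0 0 0 1;0 0 0 0 0 0 1")

```text
time: 8.25
position: [0.5332, 0.164, 0.2043]
tool_rot: [-3.138, 0.135, 0.001]
ft_force: [0.2, -0.8, -0.9]
grip_width: 0.389
grip_force: 29.4
```

jog_arm(rows="0.9 0 0 0 0 0 1;0.9 0 0 0 0 0 1;0.9 0 0 0 0 0 1;0 0 0 0 0 0 1")

```text
time: 8.75
position: [0.5602, 0.1616, 0.2043]
tool_rot: [-3.138, 0.135, 0.001]
ft_force: [0.4, -0.4, 0.0]
grip_width: 0.387
grip_force: 29.4
```

jog_arm(rows="0 0 0.5 0 0 0 1;0 0 0.5 0 0 0 1;0 0 0.2 0 0 0 1;0 0 0 0 0 0 1")

```text
time: 9.25
position: [0.5593, 0.1619, 0.1923]
tool_rot: [3.138, -0.134, -0.001]
ft_force: [0.3, -0.4, -0.7]
grip_width: 0.387
grip_force: 29.4
```

jog_arm(rows="0 0 0.1 0 0 0 1;0 0 0.1 0 0 0 1;0 0 0 0 0 0 1")

```text
time: 9.62
position: [0.5596, 0.1619, 0.1906]
tool_rot: [3.139, -0.134, 0.0]
ft_force: [-0.4, -0.7, -1.1]
grip_width: 0.39
grip_force: 29.4
```

jog_arm(rows="0 0 0.15 0 0 0 1;0 0 0 0 0 0 1")

```text
time: 9.88
position: [0.5598, 0.1619, 0.1902]
tool_rot: [3.138, -0.134, 0.001]
ft_force: [-2.8, -0.8, 6.5]
grip_width: 0.387
grip_force: 29.5
```

```bash
python3 - <<'E'
from h import *
s=ctrl.get_state();print(s["time"],s["position"],s["ft_force"])
a=imaging.get_image("scene");w=imaging.get_image("wrist")["img"]
cv2.imwrite("pics/s5.png",np.hstack([cv2.resize(a["img"][205:265,310:390],(400,300),interpolation=2),cv2.resize(w[60:300,120:440],(400,300),interpolation=2)]))
E
```

```text
9.875 [0.5597501  0.16193406 0.19021658] [-2.80987717 -0.82443265  6.49176666]
```

View pics/s5.png

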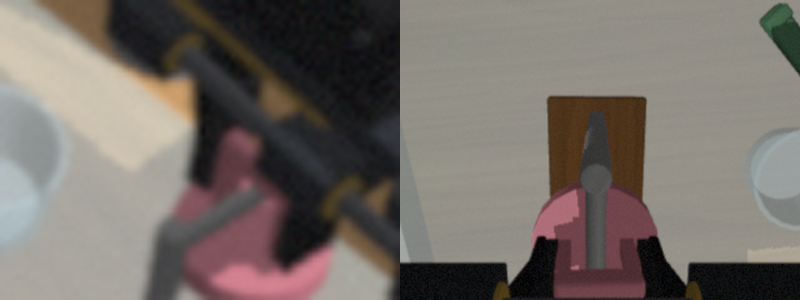

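The bar now rests on the peg (6.5 N up), with the peg through the window. I'll let go and retreat upwards.

jog_arm(rows="0 0 0 0 0 0 -0.4;0 0 0 0 0 0 -0.4;0 0 0 0 0 0 -0.4;0 0 0 0 0 0 -0.4;0 0 0 0 0 0 -0.4")

```text
time: 10.6
position: [0.5595, 0.1619, 0.1889]
tool_rot: [3.139, -0.134, -0.0]
ft_force: [0.6, -0.1, 0.4]
grip_width: 0.694
grip_force: 0.0
```

jog_arm(rows="0 0 -1 0 0 0 -0.4;0 0 -2 0 0 0 -0.4;0 0 -3 0 0 0 -0.4;0 0 -4 0 0 0 -0.4;0 0 0 0 0 0 -1")

```text
time: 11.22
position: [0.5614, 0.1632, 0.2942]
tool_rot: [-3.137, 0.133, -0.012]
ft_force: [0.3, 0.1, -1.1]
grip_width: 0.753
grip_force: 0.0
```

```bash
python3 - <<'E'
from h import *
import pickle
s=ctrl.get_state();print(s["time"],s["position"],s["tool_rot"],s["joint_positions"].round(2))
D={n:imaging.get_image(n) for n in("scene","top")};pickle.dump(D,open("d4.pkl","wb"));a=D["scene"]
for z in(.18,):
  print("scene cap px from s2 (252.5,163):",plane(a,252.5,163,z))
t=D["top"];
cv2.imwrite("pics/s6.png",np.vstack([np.hstack([cv2.resize(a["img"][205:265,310:390],(400,300),interpolation=2),cv2.resize(a["img"][140:200,215:295],(400,300),interpolation=2)]),np.hstack([cv2.resize(t["img"][195:240,290:350],(400,300),interpolation=2),cv2.resize(t["img"][195:240,175:235],(400,300),interpolation=2)])]))
E
```

```text
11.225 [0.56143794 0.16318942 0.29424195] [-3.13663748  0.13330724 -0.01233472] [ 0.34  0.23 -0.79  1.49  0.16  1.48 -2.11]
scene cap px from s2 (252.5,163): [ 0.56272062 -0.14743936  0.18      ]
```

View pics/s6.png

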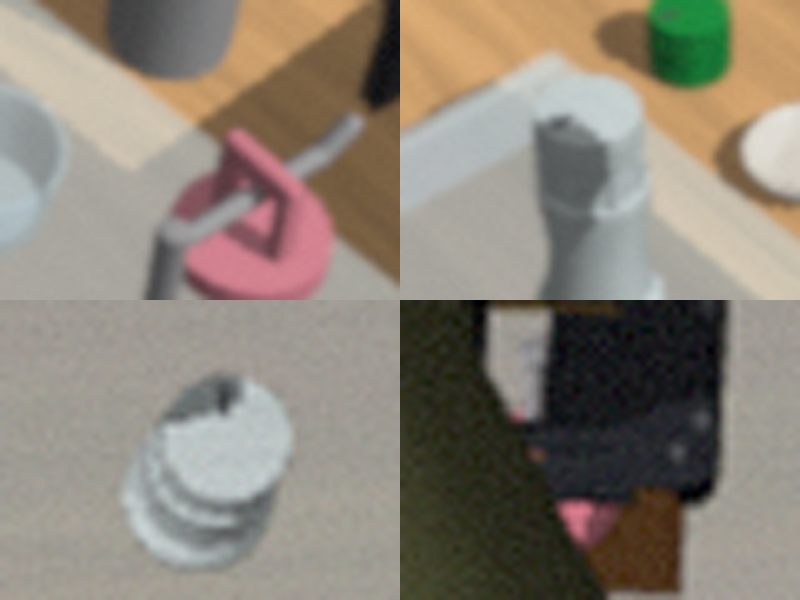

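The lid hangs freely on the peg. The bare cap's top is centred at about scene (253,162) and top (323.9,215.9), with its dark mark toward +x.

```bash
python3 - <<'E'
from h import *
import pickle
D=pickle.load(open("d4.pkl","rb"));D2=pickle.load(open("d2.pkl","rb"));w=D2["wrist"]
print(tri(D["scene"],(253,162),D["top"],(323.9,215.9)),plane(D["top"],323.9,215.9,.18),plane(D["scene"],253,162,.18))
# wrist2: cap top outline columns at several rows
g=cv2.cvtColor(w["img"],cv2.COLOR_BGR2GRAY)
for v in range(166,214,6): print(v,g[v,240:310:3])
print("wrist proj of (.5586,-.1576,.18)",proj(w,[.5586,-.1576,.18]),proj(w,[.5586,-.1515,.18]))
E
```

```text
(array([ 0.55825692, -0.15362469,  0.17655953]), np.float64(0.002453982889669684)) [ 0.55850057 -0.15415766  0.18      ] [ 0.55988359 -0.14932407  0.18      ]
166 [143 141 140 136 149 142 115 107  91  80  72  73  70  70  65  68  76  83
  86 140 139 140 141 140]
172 [139 141 142 156 143 116 123 151 147 123  74  80  76  97  89  69  68  66
  89 109 142 142 141 141]
178 [139 137 141 157 159 146  95 102  82  85  94  70  97  67  69  69  72  85
  89  95 141 140 140 141]
184 [141 141 148 157 103 123 150 162 164 163 161 159 157 159 154 135  75  70
  84 110 140 143 141 141]
190 [139 141 163 124 161 163 163 165 165 163 163 100 111 162 163 163 162 157
  83  93 138 138 139 138]
196 [142 142 151 161 159 157 157 159 157 158 157  73 151 158 159 158 159 159
 160  97 139 140 141 139]
202 [141 145 161 160 161 161 163 162 163 163 161 160 149 160 160 157 158 157
 156 155 129 138 138 140]
208 [141 147 162 161 159 109  68  66  65  59  55  53  59  54  55  54  53  50
  51 118 134 141 142 138]
wrist proj of (.5586,-.1576,.18) [277.53744299 209.94890252] [270.41553373 208.75029713]
```

jog_arm(rows="0.4 4.5 0 0 0 0 -1;0.4 4.5 0 0 0 0 -1;0.4 4.5 0 0 0 0 -1;0.4 4.5 0 0 0 0 -1;0.4 4.5 0 0 0 0 -1")

```text
time: 11.95
position: [0.5596, -0.0655, 0.2882]
tool_rot: [3.139, -0.134, -0.002]
ft_force: [0.8, 0.6, -0.5]
grip_width: 1.001
grip_force: 0.0
```

jog_arm(rows="0.4 4.5 0 0 0 0 -1;0.2 4.5 0 0 0 0 -1;0 0 0 0 0 -0.18 -1;0 0 0 0 0 -0.18 -1;0 0 0 0 0 -0.18 -1")

```text
time: 12.58
position: [0.558, -0.1542, 0.288]
tool_rot: [-3.058, -0.717, 0.003]
ft_force: [0.2, 0.2, 0.3]
grip_width: 0.995
grip_force: 0.0
```

jog_arm(rows="0 0 0 0 0 -0.18 -1;0 0 0 0 0 -0.18 -1;0 0 0 0 0 -0.18 -1;0 0 0 0 0 -0.18 -1;0 0 0 0 0 0 -1")

```text
time: 13.2
position: [0.5581, -0.1542, 0.2882]
tool_rot: [-2.616, -1.738, 0.002]
ft_force: [-0.3, 0.0, -0.5]
grip_width: 1.002
grip_force: 0.0
```

jog_arm(rows="0 0 0 0 0 0 -1;0 0 0 0 0 0 -1;0 0 0 0 0 0 -1")

```text
time: 13.58
position: [0.5587, -0.1541, 0.289]
tool_rot: [2.616, 1.74, -0.0]
ft_force: [-0.5, 0.0, -0.8]
grip_width: 1.003
grip_force: 0.0
```

```bash
python3 - <<'E'
from h import *
s=ctrl.get_state();print(s["time"],s["position"],s["joint_positions"].round(2),s["qd"].round(3))
M=rot(s["tool_rot"]);print(M.round(3));print(M.T@(np.array([.5585,-.1545,.149])-s["position"])*100)
d=imaging.get_image("wrist")
print(proj(d,[.5585,-.1545,.18]));cv2.imwrite("pics/w7.png",d["img"])
E
```

```text
13.575 [ 0.55865929 -0.1541265   0.28901558] [ 0.84  0.21 -0.72  1.51  0.14  1.48 -0.28] [ 0.002 -0.003 -0.001  0.001 -0.     0.001  0.005]
[[ 0.386  0.922 -0.   ]
 [ 0.922 -0.386 -0.   ]
 [-0.    -0.    -1.   ]]
[-3.86972490e-02  4.03411863e-05  1.40015631e+01]
[277.55407136 209.77785167]
```

View pics/w7.png

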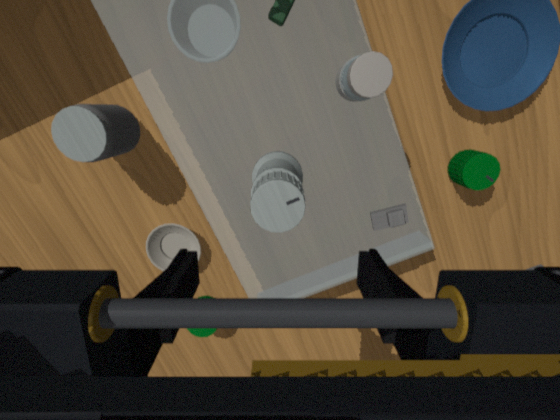

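The cap top is centred at (278,203), with its mark at (293,201). It is well centred along the closing line, so I'll descend with a small +x shift and grip gently.

jog_arm(rows="0.2 0 4 0 0 0 -1;0 0 4 0 0 0 -1;0 0 3 0 0 0 -1;0 0 2 0 0 0 -1;0 0 1 0 0 0 -1")

```text
time: 14.25
position: [0.5593, -0.1523, 0.1483]
tool_rot: [-2.615, -1.741, 0.001]
ft_force: [-0.4, 0.2, 0.1]
grip_width: 1.002
grip_force: 0.0
```

jog_arm(rows="0 0 0 0 0 0 0;0 0 0 0 0 0 0;0 0 0 0 0 0 0.3;0 0 0 0 0 0 0.3;0 0 0 0 0 0 0.3", force=20)

```text
time: 14.88
position: [0.5596, -0.1524, 0.1494]
tool_rot: [2.615, 1.741, 0.0]
ft_force: [-0.6, 0.2, 0.7]
grip_width: 0.549
grip_force: 20.0
```

jog_arm(rows="0 0 0 0 0 0 1;0 0 0 0 0 0 1;0 0 0 0 0 0 1")

```text
time: 15.25
position: [0.5596, -0.1524, 0.1494]
tool_rot: [2.615, 1.741, 0.0]
ft_force: [-0.6, -0.2, 4.1]
grip_width: 0.547
grip_force: 20.0
```

jog_arm(rows="0 0 0 0 0 -0.08 1;0 0 0 0 0 -0.08 1;0 0 0 0 0 0 1")

```text
time: 15.62
position: [0.5594, -0.1516, 0.1493]
tool_rot: [-2.467, -1.944, -0.0]
ft_force: [-0.8, 1.4, 4.4]
grip_width: 0.551
grip_force: 20.0
```

```bash
python3 -c "
from h import *
s=ctrl.get_state();print(s['torque'],s['ft_force'],s['position'],s['tool_rot'])"
```

```text
[0.37363177 0.36690823 0.00536164] [-0.8415332   1.36011267  4.44285849] [ 0.55943028 -0.15162677  0.14934556] [-2.46720868e+00 -1.94379713e+00 -4.63503571e-04]
```

jog_arm(rows="0 0 0 0 0 -0.08 1;0 0 0 0 0 -0.08 1;0 0 0 0 0 0 1")

```text
time: 16.0
position: [0.5592, -0.1514, 0.1491]
tool_rot: [-2.306, -2.132, -0.001]
ft_force: [-2.8, 3.6, 4.4]
grip_width: 0.55
grip_force: 20.0
```

```bash
python3 -c "
from h import *
s=ctrl.get_state();print(s['torque'],s['ft_force'],s['position'],s['tool_rot'])"
```

```text
[ 0.73512161  0.53455496 -0.46642135] [-2.82222424  3.59841643  4.35227457] [ 0.55916203 -0.15141671  0.14909629] [-2.30576762e+00 -2.13152579e+00 -6.06528560e-04]
```

A torque of −0.47 N·m indicates the stop that way, so I'll turn the other way.

jog_arm(rows="0 0 0 0 0 0.1 1;0 0 0 0 0 0.1 1;0 0 0 0 0 0.12 1;0 0 0 0 0 0.12 1;0 0 0 0 0 0 1")

```text
time: 16.62
position: [0.5598, -0.1532, 0.1492]
tool_rot: [2.714, 1.58, 0.0]
ft_force: [-0.4, -1.1, 2.4]
grip_width: 0.552
grip_force: 20.0
```

```bash
python3 -c "
from h import *
s=ctrl.get_state();print(s['torque'],s['ft_force'],s['position'],s['tool_rot'])"
```

```text
[-0.1589441  -0.05581566  0.01457964] [-0.41662752 -1.06236374  2.42110807] [ 0.55980263 -0.15317199  0.14916902] [2.71351148e+00 1.57956040e+00 1.11444374e-04]
```

jog_arm(rows="0 0 0 0 0 0.12 1;0 0 0 0 0 0.12 1;0 0 0 0 0 0.12 1;0 0 0 0 0 0 1")

```text
time: 17.12
position: [0.5597, -0.1527, 0.1492]
tool_rot: [2.952, 1.072, 0.001]
ft_force: [-0.2, 0.0, 3.1]
grip_width: 0.554
grip_force: 20.0
```

```bash
python3 -c "
from h import *
s=ctrl.get_state();print(s['torque'],s['ft_force'],s['position'],s['tool_rot'])"
```

```text
[-0.06785565 -0.04392584 -0.01675144] [-0.18395173  0.00339191  3.14440834] [ 0.55971986 -0.15271898  0.14915696] [2.95182796e+00 1.07237728e+00 6.03373230e-04]
```

jog_arm(rows="0 0 0 0 0 0.12 1;0 0 0 0 0 0.12 1;0 0 0 0 0 0.12 1;0 0 0 0 0 0.12 1;0 0 0 0 0 0.12 1")

```text
time: 17.75
position: [0.5597, -0.1524, 0.1491]
tool_rot: [3.138, 0.148, 0.001]
ft_force: [-0.4, -0.2, 2.7]
grip_width: 0.553
grip_force: 20.0
```

jog_arm(rows="0 0 0 0 0 0.05 1;0 0 0 0 0 0 1;0 0 0 0 0 0 1;0 0 0 0 0 0 1;0 0 0 0 0 0 1", force=30)

```text
time: 18.38
position: [0.5596, -0.1524, 0.1491]
tool_rot: [3.141, 0.071, 0.001]
ft_force: [0.4, 0.8, 2.3]
grip_width: 0.546
grip_force: 30.0
```

```bash
python3 -c "
from h import *
s=ctrl.get_state();print(s['torque'],s['ft_force'],s['position'],s['tool_rot'],s['joint_positions'].round(2))"
```

```text
[-1.23105243e-02 -1.38713146e-01  1.11001591e-04] [0.38967435 0.79938093 2.29032651] [ 0.55964862 -0.15240585  0.14913596] [3.14058836e+00 7.13277944e-02 7.61866025e-04] [ 0.7   0.26 -0.55  1.71  0.15  1.21 -1.42]
```

No torque through 1.45 rad, so the cap is loose. I'll lift it gently and watch the force.

jog_arm(rows="0 0 -0.3 0 0 0 1;0 0 -0.3 0 0 0 1;0 0 -0.4 0 0 0 1;0 0 0 0 0 0 1")

```text
time: 18.88
position: [0.5595, -0.1524, 0.1593]
tool_rot: [3.141, 0.07, 0.0]
ft_force: [-0.8, 0.1, -0.8]
grip_width: 0.549
grip_force: 30.0
```

jog_arm(rows="0 0 -0.8 0 0 0 1;0 0 -1 0 0 0 1;0 0 -2 0 0 0 1;0 0 -2 0 0 0 1;0 0 -1 0 0 0 1")

```text
time: 19.5
position: [0.5603, -0.1524, 0.2296]
tool_rot: [3.14, 0.07, 0.005]
ft_force: [-0.3, -0.2, 0.1]
grip_width: 0.551
grip_force: 30.0
```

jog_arm(rows="0 0 0 0 0 0 1;0 0 0 0 0 0 1;0 0 0 0 0 0 1;0 0 0 0 0 0 1;0 0 0 0 0 0 1")

```text
time: 20.12
position: [0.5593, -0.1523, 0.2268]
tool_rot: [-3.141, -0.07, 0.001]
ft_force: [-0.2, 0.5, -1.2]
grip_width: 0.548
grip_force: 30.0
```

```bash
python3 - <<'E'
from h import *
s=ctrl.get_state();print(s["time"],s["position"],s["tool_rot"],s["ft_force"],s["grip_force"],s["qd"].round(3))
a=imaging.get_image("scene")["img"]
cv2.imwrite("pics/s8.png",np.hstack([cv2.resize(a[205:265,310:390],(400,300),interpolation=2),cv2.resize(a[110:200,200:320],(400,300),interpolation=2)]))
E
```

```text
20.125 [ 0.55933059 -0.15228694  0.22675467] [-3.14066222e+00 -7.04304772e-02  6.69730970e-04] [-0.21229484  0.450618   -1.18501185] 29.999822680838406 [ 0.001 -0.002 -0.002 -0.002 -0.001  0.     0.   ]
```

View pics/s8.png

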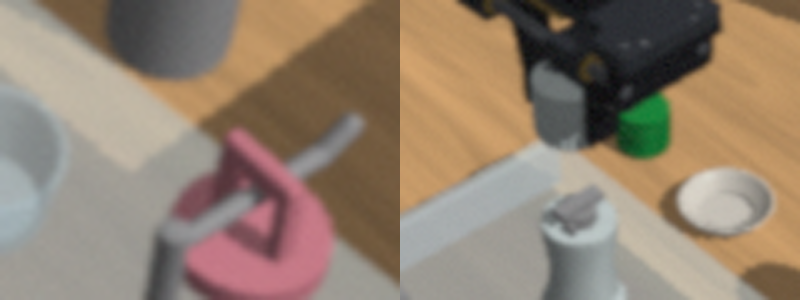

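The lid hangs on the peg, and the cap is held level about 78 mm above the mill, whose bare neck shows in the right crop. I'll hand in now.

```bash
python3 -c "
from bench import ticket
print(ticket.close_job())"
```

```text
the job is handed in; nothing more can be done
None
```

The job is handed in: the pink lid hangs by its hole on the peg, and the cap is unscrewed and held level about 78 mm above its seat over the mill; I don't have the judge's verdict.

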